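Dispense one coffee token and slide it over to the mug

TASK

The owner of the mug wants one token for the coffee machine. Press the plunger of the token dispenser all the way down once and let it come back up, so that a single token slides out of the mouth; then, with the fingertips, slide that token across the desk to the mug and leave it lying flat on the desk close beside the mug's coaster, no more than a token's width from the coaster's edge and not up on it. Only press and push, never pick the token up, and leave the other tokens in the dispenser and the mug, coaster and clip dish where they stand.

Things in the scene. Friction and masses are not known exactly. Their poses are not given: they have to be found in the camera images.
- dispenser: token dispenser fixed to the desk, 126 x 58 mm. Origin: at desk level on the axis of the clear upright tube (47 mm across, capped, top 59 mm high) that holds five stacked tokens. Own -x points out of the mouth, +x to the rear, z up. Behind the tube a black tower (x +31 to +88 mm, 41 mm high) carries the plunger. In front the 1.5 mm floor plate is bevelled to the desk and ends at x = -36 mm.
- plunger (a joint): plunger travel in m: 0 = up at rest, 0.020 = fully down (hard stop). A spring returns it: 3 N start it, 6 to 9 N bring it fully down, then the force rises steeply. Inside, a crank moves a flat push slide 3 times as far and fast, so press at 20 to 50 mm/s. When it comes up, the slide goes back in and the next token drops; a second full press pushes out a second token.
- plunger_top (a point): centre of the top of the round plunger cap (33 mm across), 73 mm above the desk at rest, 53 mm when fully down; it moves straight down with the plunger. It lies at x = +58 mm, y = 0 in the dispenser's frame.
- mouth (a point): centre of the mouth of the dispenser, on the floor plate at the front of the tube (x = -23.5 mm, y = 0, z = 1.5 mm in the dispenser's frame); the slot is 40 mm wide and 8.3 mm high.
- token_1: the lowest token, the one that comes out: plain aluminium disc with a raised rim, 38 mm diameter, 6 mm thick, about 20 g. Origin at the centre of its underside, z along its axis; starts 1.5 mm above the desk in the dispenser. A full press leaves it flat on the desk, its centre at about x = -57 mm in the dispenser's frame (further if pressed fast).
- token_2: the next token of the stack, same shape as token_1, origin at the centre of its underside; it must stay inside the dispenser (it drops by 6 mm when the first one has gone).
- coaster: square leather coaster under the mug, 98 x 98 mm, 6 mm thick, loose on the desk; origin at the centre of its underside, x and y along its edges. It may be to the left or to the right of the dispenser.
- mug: blue mug on the middle of the coaster, cup 82 mm in diameter, 91 mm high, handle pointing roughly away from the robot (along its own -y); the origin is at its foot, 17 mm from the cup's axis toward the handle, whose end is 57 mm from the origin.
- clip_dish: empty round pewter clip dish, 87 mm in diameter, 26 mm high, on the side of the dispenser away from the mug; origin at the centre of its underside.
Not all that is in view belongs to the job. What is shaped like the dispenser but green is not meant.

How it is judged:
By the outcome, as a careful person would: the job done as asked, in the order asked, and still so for the second after the job is handed in, with the robot touching nothing.
It also fails if it takes over 48 s, if anything falls off the work surface, if the arm or the gripper's body presses on something with over 40 N, if the wrist force passes 120 N, or if a joint passes its speed limit or range.

ROBOT

A 6-joint arm with a two-finger parallel gripper is mounted at the origin on the work surface; the furniture and walls round the work are solid. World frame = base frame: x ahead of the robot, y to its left, z up, the work surface at z = 0. Lengths are in m, angles in degrees, forces in N, time in s.
With the tool pointing down it reaches from about 0.35 to 0.8 m from the base axis. Payload 7.3 kg.
Tool frame: the origin (TCP) lies midway between the tips of the shut fingers; the grasp point (between the pads) lies 19 mm behind it; z points along the fingers, y is the line along which they close (so a half turn about z gives the same grasp; the last joint's range is limited). The gripper opens to 85 mm and grips with 20 to 120 N. Pads are 22 mm wide; open, the fingers measure 114 mm over their backs; the gripper's body (76 mm by 85 mm) begins 54 mm behind the grasp point. The pads swing forward as they close: fully open they stand 13 mm farther back than shut.
Start: joints at [58.785, 19.595, 87.324, -0, 73.075, -8.365], TCP at [0.204, 0.484, 0.231] pointing down, gripper open.
Joint ranges: [-145.02, 145.02], [-44.19, 115.74], [2.07, 154.8], [-57.11, 237.11], [16.16, 152.29], [-177.93, 177.93]. Speed limits (degrees/s): [147.25, 147.25, 180, 180, 180, 180].

INTERFACE

Orientations are given as a 3x3 rotation matrix whose columns are the frame's x, y, z axes.
In Python, from cell import manip, grab_frame gives the robot as it stands.
- The arm moves only by the tool play_rows, never from a script. Its arguments are lists of equal length, an entry for each row: "twist": the turn, a rotation vector about the tool's x, y, z in units of 5 degrees (1.0 is 5 degrees), a list of three; "xyz": the shift along the tool's x, y, z in units of 0.025 m (1.0 is 0.025 m), a list of three; "grip": the opening, from -1 (shut) to 1 (fully open). In form: {"twist": [[wx, wy, wz], ...], "xyz": [[tx, ty, tz], ...], "grip": [grip, ...]}. A call has exactly 5 rows; each row shifts and turns the commanded pose from where the row before left it, along the tool's axes as they then stand; what a row does not reach is not made up. A row lasts 1/10 s, in which the tool goes at most 50 mm and 8.59 degrees, less where a joint would pass 70% of its speed; a pose out of reach is approached as far as the arm can. A call with a number of a shift or a turn outside -1 to 1 is refused whole. A call with a gripper value outside its range is refused whole. The fingers move at their own pace and stop on an object; the grip force is fixed at half the most. Time passes only in rows, so rows that do not move let the fingers close, or fill a call up. It gives the time, the measured TCP pose, the force, the opening and the grip force at its end, in the units of the state.
- manip.read_state(): the state, without advancing time (a new reading comes with each control period).
- grab_frame(name): name is "scene" or "side" or "wrist"; returns a dict with "image" (480x640x3 uint8, red, green, blue), "range_z" (480x640 float32, m along the optical axis (not along the pixel's ray), 0 where there is no reading), "fx", "fy", "cx", "cy" (pixels), "xyz" and "attitude" of the camera in the world; the wrist camera has in their place "tool_from_camera" (4x4, takes a point from camera to tool coordinates, whose origin is the TCP and whose axes are the flange's). Camera axes: x right, y down, z forward; pixel columns grow to the right and rows downward; lengths in m; the calibration is good to about 2 mm. A picture is of the moment at which its call begins: read the wrist's pose just before it.
- manip.sign_off(): hands the job in; it is judged then, once.
The state is a dict: "clock": time; "joint_pos": joint angles; "qvel": joint speeds; "joint_torque": joint torques, N m; "eef_pos": TCP position; "eef_rot": TCP orientation; "force": force on the tool from outside, world axes, zero at the start; "wrist_torque": the same for the moment, N m; "grip_width": opening from 0.0 (shut) to 1.0 (fully open); "gripper_force": force on a finger pad.
Only numpy, scipy, OpenCV 4.12 (cv2) and the standard library are available. Lean on these libraries where they do the work, as an engineer would, in place of code of your own. Each camera call takes 0.05 s, during which the arm holds its last target. There are 200 camera calls.

## Working session

There is one attempt and no reset: what is moved stays moved. The work goes in short steps, Python scripts to look and compute and a tool call to move; the robot and the scene stay as the last step left them, time stands still between calls to the robot, and variables do not carry over. Pictures are saved under pics/ and viewed, at most 10 in all, crops included, and the job is handed in when it is done.

Besides the shell and the picture viewer there is one more tool, called after "Request:" as name(argument=value, ...) on one line, values as JSON. play_rows: Moves the arm, as the interface text tells. Shifts and turns lie within -1 to 1; 1 stands for 0.025 m of shift or 5 degrees of turn. Its arguments: {"type":"object","properties":{"twist":{"type":"array"},"xyz":{"type":"array"},"grip":{"type":"array"}},"required":["twist","xyz","grip"]}

```bash
mkdir -p pics; ls
cat > h.py <<'E'
from cell import manip, grab_frame
import numpy as np, cv2
def save(f,n): cv2.imwrite(n,cv2.cvtColor(f["image"],cv2.COLOR_RGB2BGR))
def cam(f,T=None):
    if "xyz" in f:
        return np.array(f["attitude"]).reshape(3,3),np.array(f["xyz"])
    M=T@np.array(f["tool_from_camera"]); return M[:3,:3],M[:3,3]
def tool():
    s=manip.read_state();T=np.eye(4);T[:3,:3]=np.array(s["eef_rot"]).reshape(3,3);T[:3,3]=s["eef_pos"];return T
def plane(f,uv,z,T=None):
    R,t=cam(f,T);uv=np.atleast_2d(uv).astype(float)
    d=np.c_[(uv[:,0]-f["cx"])/f["fx"],(uv[:,1]-f["cy"])/f["fy"],np.ones(len(uv))]@R.T
    return t+d*((z-t[2])/d[:,2])[:,None]
def cloud(f,T=None):
    R,t=cam(f,T);v,u=np.mgrid[:480,:640];r=f["range_z"]
    P=np.stack([(u-f["cx"])/f["fx"]*r,(v-f["cy"])/f["fy"]*r,r],-1)@R.T+t
    P[r<=0]=np.nan;return P
E
python3 - <<'E'
from h import *
s=manip.read_state();print({k:np.round(v,3).tolist() for k,v in s.items()})
T=tool()
for n in("scene","side"):
    f=grab_frame(n);save(f,f"pics/{n}.png");np.savez(n+".npz",**f);print(n,{k:np.round(f[k],3).tolist() for k in f if k not in("image","range_z")})
E
```

```text
pics
{'clock': 0.0, 'joint_pos': [58.784, 19.637, 87.378, -0.001, 73.075, -8.366], 'qvel': [-0.055, -0.02, -0.02, -0.023, -0.044, 0.029], 'joint_torque': [-0.001, -43.368, -24.601, -0.0, 0.008, 0.0], 'eef_pos': [0.204, 0.483, 0.231], 'eef_rot': [[-0.922, 0.388, -0.001], [0.388, 0.922, -0.001], [0.0, -0.002, -1.0]], 'force': [-0.127, 0.499, -0.33], 'wrist_torque': [-0.012, -0.03, -0.004], 'gripper_force': 0.0, 'grip_width': 0.999}
scene {'fx': 506.45, 'fy': 506.45, 'cx': 313.396, 'cy': 238.056, 'xyz': [-0.002, -0.865, 0.551], 'attitude': [[0.845, -0.21, 0.492], [-0.534, -0.354, 0.768], [0.013, -0.911, -0.411]]}
side {'fx': 493.992, 'fy': 493.992, 'cx': 321.13, 'cy': 247.597, 'xyz': [0.503, -0.96, 0.731], 'attitude': [[0.999, -0.029, 0.033], [-0.043, -0.54, 0.841], [-0.007, -0.841, -0.541]]}
```

View pics/scene.png

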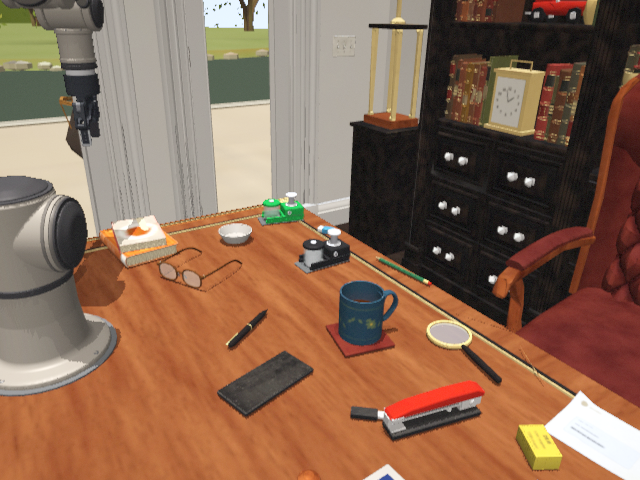

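View pics/side.png

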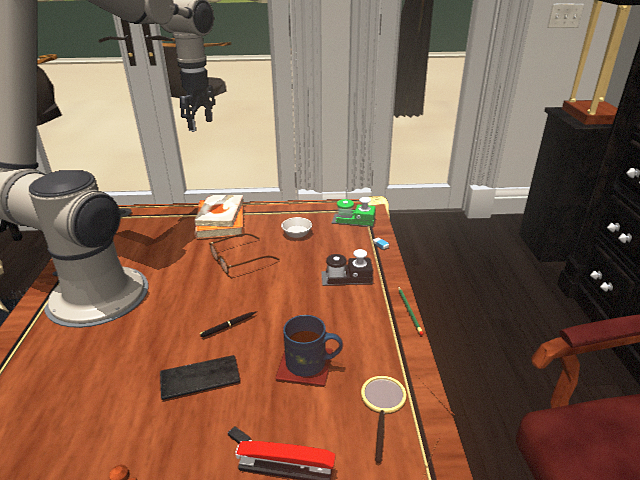

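Scene view: the black dispenser is at (323,253), with its tube left/front at (313,252) and plunger at (334,240). The green decoy is at (283,208), the dish at (235,234), the mug at (362,315) and the coaster at (360,338). In the side view the dispenser is at (348,270), the dish at (297,229) and the coaster at (303,370).

The only thing that could be mistaken for the target is the green dispenser at scene (283,208) / side (355,212). I choose the black one by its description and check it in a crop.

Run:
```python
from h import *
ims=[]
for n,(u,v) in(("scene",(323,253)),("side",(348,268))):
    f=dict(np.load(n+".npz"));c=f["image"][v-30:v+30,u-40:u+40];ims.append(cv2.resize(c,(400,300),interpolation=cv2.INTER_CUBIC))
    P=cloud(f)
    # dispenser cloud
    hsv=cv2.cvtColor(f["image"],cv2.COLOR_RGB2HSV)
    # coaster: dark red, low-height
    a=f["image"].astype(int)
    for nm,(u0,v0) in (("mug",{"scene":(362,315),"side":(305,345)}[n]),("disp",(u,v)),("dish",{"scene":(235,234),"side":(297,229)}[n])):
        w=70 if nm=="mug" else 35
        Q=P[max(0,v0-w):v0+w,u0-w:u0+w].reshape(-1,3)
        for lo,hi in((.004,.009),(.015,.03),(.03,.045),(.05,.062),(.066,.08),(.08,.1)):
            q=Q[(Q[:,2]>lo)&(Q[:,2]<hi)]
            if len(q)>5: print(n,nm,lo,len(q),np.round(np.percentile(q,[3,50,97],axis=0),3).tolist())
cv2.imwrite("pics/crop1.png",cv2.cvtColor(np.hstack(ims),cv2.COLOR_RGB2BGR))
```

```text
scene mug 0.004 1260 [[0.331, -0.311, 0.004], [0.464, -0.281, 0.006], [0.737, 0.01, 0.009]]
scene mug 0.015 630 [[0.455, -0.294, 0.015], [0.552, 0.005, 0.022], [0.651, 0.04, 0.029]]
scene mug 0.03 667 [[0.454, -0.294, 0.031], [0.547, -0.257, 0.038], [0.649, 0.034, 0.044]]
scene mug 0.05 486 [[0.454, -0.294, 0.05], [0.504, -0.264, 0.056], [0.578, 0.03, 0.062]]
scene mug 0.066 569 [[0.454, -0.295, 0.066], [0.494, -0.262, 0.073], [0.557, -0.218, 0.08]]
scene mug 0.08 821 [[0.454, -0.295, 0.081], [0.494, -0.262, 0.089], [0.545, -0.217, 0.096]]
scene disp 0.004 139 [[0.552, 0.005, 0.004], [0.616, 0.011, 0.006], [0.701, 0.292, 0.009]]
scene disp 0.015 327 [[0.552, 0.005, 0.016], [0.599, 0.012, 0.021], [0.656, 0.048, 0.029]]
scene disp 0.03 377 [[0.553, 0.006, 0.031], [0.617, 0.018, 0.04], [0.658, 0.055, 0.044]]
scene disp 0.05 226 [[0.551, 0.01, 0.051], [0.573, 0.03, 0.056], [0.634, 0.053, 0.06]]
scene disp 0.066 83 [[0.617, 0.02, 0.068], [0.63, 0.031, 0.072], [0.645, 0.048, 0.075]]
scene disp 0.08 85 [[0.474, -0.222, 0.084], [0.497, -0.218, 0.092], [0.509, -0.215, 0.096]]
scene dish 0.004
[... 887 characters left out ...]
p 0.004 104 [[0.553, 0.005, 0.004], [0.628, 0.01, 0.007], [0.71, 0.192, 0.009]]
side disp 0.015 301 [[0.558, 0.005, 0.016], [0.606, 0.011, 0.021], [0.662, 0.056, 0.029]]
side disp 0.03 401 [[0.56, 0.007, 0.031], [0.625, 0.018, 0.041], [0.664, 0.059, 0.044]]
side disp 0.05 248 [[0.558, 0.012, 0.051], [0.581, 0.03, 0.057], [0.641, 0.054, 0.061]]
side disp 0.066 94 [[0.623, 0.02, 0.068], [0.636, 0.033, 0.073], [0.65, 0.049, 0.076]]
side dish 0.004 140 [[0.432, 0.228, 0.004], [0.482, 0.276, 0.006], [0.546, 0.386, 0.009]]
side dish 0.015 262 [[0.414, 0.106, 0.015], [0.479, 0.276, 0.023], [0.519, 0.303, 0.029]]
side dish 0.05 40 [[0.555, 0.019, 0.053], [0.561, 0.036, 0.057], [0.566, 0.051, 0.059]]
```

View pics/crop1.png

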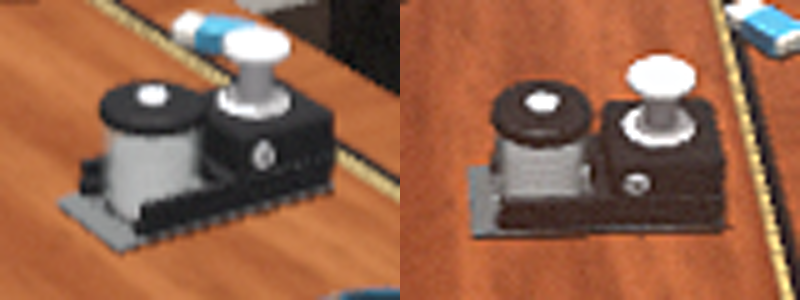

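Crop confirms it: black dispenser, white plunger cap, steel mouth plate facing the robot. Next I cast rays for the main points in both views.

Run:
```python
from h import *
def blob(m,u,v,r):
    k=np.zeros_like(m);k[v-r:v+r,u-r:u+r]=m[v-r:v+r,u-r:u+r]
    n,l,s,c=cv2.connectedComponentsWithStats(k);i=1+np.argmax(s[1:,4]);return l==i,s[i],c[i]
for n,cap,tc,cs in(("scene",(334,232),(313,243),(360,338)),("side",(360,253),(336,259),(303,370))):
    f=dict(np.load(n+".npz"));a=f["image"].astype(int);mn=a.min(2)
    m,s,c=blob((mn>150).astype(np.uint8),*cap,9)
    # cap top: width/centre from the widest row
    ys,xs=np.nonzero(m);w=[np.ptp(xs[ys==y])+1 for y in np.unique(ys)];print(n,"cap",s,np.round(c,1),w)
    yy=np.unique(ys)[int(np.argmax(w))];cu=xs[ys==yy].mean();print(" plunger",np.round(plane(f,[(cu,yy)],.072),4))
    m,s,c=blob((a.max(2)<75).astype(np.uint8),*tc,11);ys,xs=np.nonzero(m)
    w=[np.ptp(xs[ys==y])+1 for y in np.unique(ys)];print(" tube cap",s[:4].tolist(),w[:12])
    m,s,c=blob((mn>150).astype(np.uint8),*tc,7);print(" knob",s.tolist(),np.round(plane(f,[c],.06),4))
    hsv=cv2.cvtColor(f["image"],cv2.COLOR_RGB2HSV);H,S,V=cv2.split(hsv)
    u,v=cs;print(" coaster px",hsv[v+ (7 if n=='scene' else 8),u-3:u+3:2].tolist(), "desk",hsv[v+30,u].tolist())
    m=(((H<4)|(H>172))&(S>120)&(V<170)&(V>40)).astype(np.uint8)
    m,s,c=blob(m,u,v-5,45);cn=max(cv2.findContours(m.astype(np.uint8),0,1)[0],key=cv2.contourArea)
    h=cv2.convexHull(cn);q=cv2.approxPolyDP(h,5,True)[:,0];print(" coaster",s.tolist(),q.tolist(),np.round(plane(f,q,.006),3)[:,:2].tolist())
```

```text
scene cap [328 227  13   9  90] [333.8 231.4] [np.int64(2), np.int64(7), np.int64(12), np.int64(12), np.int64(13), np.int64(13), np.int64(13), np.int64(11), np.int64(7)]
 plunger [[0.6352 0.0386 0.072 ]]
 tube cap [303, 240, 21, 14] [np.int64(11), np.int64(17), np.int64(20), np.int64(21), np.int64(21), np.int64(21), np.int64(21), np.int64(20), np.int64(19), np.int64(16), np.int64(1), np.int64(1)]
 knob [311, 240, 5, 4, 20] [[0.5744 0.0355 0.06  ]]
 coaster px [[179, 141, 125], [175, 92, 80], [169, 67, 72]] desk [10, 171, 179]
 coaster [351, 331, 43, 24, 286] [[393, 345], [353, 354], [351, 346], [382, 331]] [[0.524, -0.314], [0.448, -0.297], [0.458, -0.277], [0.535, -0.27]]
side cap [353 249  14   9  93] [359.8 253. ] [np.int64(5), np.int64(10), np.int64(12), np.int64(13), np.int64(14), np.int64(13), np.int64(11), np.int64(9), np.int64(6)]
 plunger [[0.6347 0.036  0.072 ]]
 tube cap [327, 254, 19, 14] [np.int64(2), np.int64(10), np.int64(14), np.int64(17), np.int64(18), np.int64(19), np.int64(19), np.int64(19), np.int64(19), np.int64(19), np.int64(17), np.int64(15)]
 knob [333, 256, 7, 4, 19] [[0.5781 0.0358 0.06  ]]
 coaster px [[3, 177, 134], [4, 188, 141], [3, 180, 139]] desk [9, 170, 176]
 coaster [288, 374, 38, 12, 151] [[325, 379], [324, 385], [288, 380], [294, 374]] [[0.534, -0.299], [0.531, -0.314], [0.463, -0.298], [0.474, -0.283]]
```

Request:
play_rows(twist=[[0,0,0.9],[0,0,0.9],[0,0,0.9],[0,0,0.9],[0,0,0.9]], xyz=[[-0.95,-0.3,0],[-0.95,-0.25,0],[-0.95,-0.2,0],[-0.95,-0.1,0],[-0.95,-0.05,0]], grip=[-1,-1,-1,-1,-1])

```text
clock: 0.6
eef_pos: [0.2939, 0.401, 0.231]
eef_rot: [[-0.701, 0.714, -0.0], [0.714, 0.701, -0.0], [0.0, -0.001, -1.0]]
force: [0.4, -0.1, 0.7]
grip_width: 0.145
gripper_force: 0.0
```

Request:
play_rows(twist=[[0,0,0.9],[0,0,0.9],[0,0,0.9],[0,0,0.9],[0,0,0.9]], xyz=[[-0.97,0.05,0],[-0.97,0.1,0],[-0.97,0.2,0],[-0.97,0.25,0],[-0.97,0.3,0]], grip=[-1,-1,-1,-1,-1])

```text
clock: 1.1
eef_pos: [0.383, 0.3151, 0.231]
eef_rot: [[-0.374, 0.927, -0.001], [0.927, 0.374, -0.0], [-0.0, -0.001, -1.0]]
force: [0.7, -1.1, -0.5]
grip_width: -0.001
gripper_force: 0.0
```

Request:
play_rows(twist=[[0,0,0.9],[0,0,0.9],[0,0,0.9],[0,0,0.9],[0,0,0.8]], xyz=[[-0.9,0.4,0],[-0.9,0.5,0],[-0.9,0.6,0],[-0.8,0.7,0],[-0.8,0.7,0]], grip=[-1,-1,-1,-1,-1])

```text
clock: 1.6
eef_pos: [0.4785, 0.2261, 0.2309]
eef_rot: [[0.001, 1.0, -0.001], [1.0, -0.001, -0.0], [-0.0, -0.001, -1.0]]
force: [0.2, -0.7, -0.0]
grip_width: 0.001
gripper_force: 0.0
```

Request:
play_rows(twist=[[0,0,0],[0,0,0],[0,0,0],[0,0,0],[0,0,0]], xyz=[[-0.9,0.5,0],[-0.9,0.5,0],[-0.9,0.5,0],[-0.9,0.5,0],[-0.9,0.5,0]], grip=[-1,-1,-1,-1,-1])

```text
clock: 2.1
eef_pos: [0.5409, 0.1136, 0.2309]
eef_rot: [[-0.003, 1.0, -0.001], [1.0, 0.003, 0.0], [0.0, -0.001, -1.0]]
force: [1.0, 0.6, -0.0]
grip_width: 0.005
gripper_force: 0.0
```

Request:
play_rows(twist=[[0,0,0],[0,0,0],[0,0,0],[0,0,0],[0,0,0]], xyz=[[-0.9,0.6,0],[-0.9,0.6,0],[-0.9,0.6,0],[-0.4,0.2,0],[0,0,0]], grip=[-1,-1,-1,-1,-1])

```text
clock: 2.6
eef_pos: [0.591, 0.0362, 0.2306]
eef_rot: [[-0.001, 1.0, -0.001], [1.0, 0.001, 0.0], [0.0, -0.001, -1.0]]
force: [0.5, 0.5, 0.5]
grip_width: -0.001
gripper_force: 0.0
```

Run:
```python
from h import *
T=tool();f=grab_frame("wrist");save(f,"pics/w1.png");np.savez("w1.npz",T=T,**f);print(np.round(T,3).tolist(),np.round(f["tool_from_camera"],3).tolist(),f["fx"])
```

```text
[[-0.001, 1.0, -0.001, 0.591], [1.0, 0.001, 0.0, 0.036], [0.0, -0.001, -1.0, 0.231], [0.0, 0.0, 0.0, 1.0]] [[-0.0, -0.95, -0.313, 0.08], [1.0, -0.0, 0.0, -0.0], [-0.0, -0.313, 0.95, -0.143], [0.0, 0.0, 0.0, 1.0]] 408.6861373111691
```

View pics/w1.png

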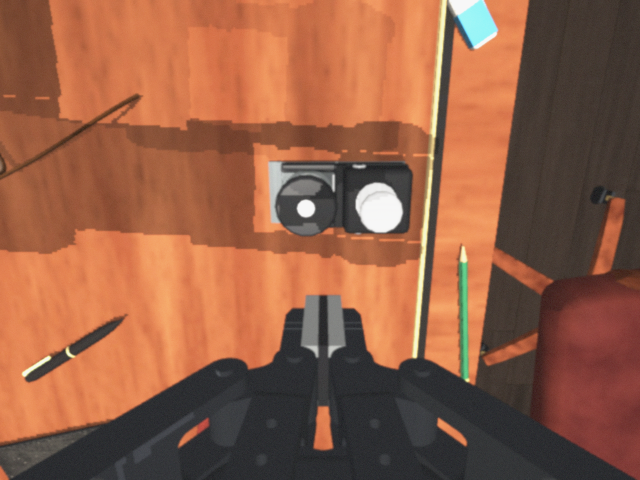

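Wrist view: the dispenser has its white cap at about (382,212), the tube cap knob at (306,208), and the plate at the left. Image left is the mouth side, with clear desk in front of it. Now I refine the numbers.

Run:
```python
from h import *
d=dict(np.load("w1.npz"));T=d["T"];a=d["image"].astype(int);mn=a.min(2)
m=np.zeros((480,640),np.uint8);m[170:250,345:420]=(mn[170:250,345:420]>190)
c=max(cv2.findContours(m,0,1)[0],key=cv2.contourArea);print("cap",cv2.boundingRect(c))
# top disc nearer camera => the lower circle
(x,y,w,h)=cv2.boundingRect(c);r=w/2
m2=np.zeros_like(m);m2[190:225,290:325]=mn[190:225,290:325]>190
k=cv2.moments(m2,True);knob=(k["m10"]/k["m00"],k["m01"]/k["m00"])
for q,z in((( x+w-22.5,y+h-22.5),.073),(knob,.06)):print(q,np.round(plane(d,[q],z,T),4))
P=cloud(d,T).reshape(-1,3)
for lo,hi in((.066,.08),(.05,.062),(.035,.045)):
    q=P[(P[:,2]>lo)&(P[:,2]<hi)&(P[:,0]>.5)&(P[:,0]<.72)&(abs(P[:,1]-.036)<.06)]
    if len(q):print(lo,len(q),np.round(np.percentile(q,[1,99],axis=0),4).tolist(),np.round(np.median(q,0),4))
# body rect & plate
b=np.zeros_like(m);b[155:245,335:425]=a[155:245,335:425].max(2)<60
cc=cv2.convexHull(np.vstack(cv2.findContours(b,0,1)[0]));print("tower",cv2.minAreaRect(cc),np.round(plane(d,cv2.boxPoints(cv2.minAreaRect(cc)),.041,T)[:,:2],4).tolist())
g=np.zeros_like(m);S=a.max(2)-mn;g[155:240,262:292]=((S<40)&(mn>70))[155:240,262:292]
x,y,w,h=cv2.boundingRect(max(cv2.findContours(g,0,1)[0],key=cv2.contourArea));print("plate",x,y,w,h,np.round(plane(d,[(x,y),(x,y+h)],.001,T),4).tolist())
```

```text
cap (356, 183, 46, 49)
(379.5, 209.5) [[0.6337 0.0373 0.073 ]]
(305.53617021276597, 208.00851063829788) [[0.5771 0.035  0.06  ]]
0.066 1384 [[0.6196, 0.0206, 0.0699], [0.6495, 0.0506, 0.0747]] [0.6344 0.036  0.0729]
0.05 3009 [[0.5534, 0.0123, 0.0522], [0.6005, 0.059, 0.0598]] [0.5771 0.0365 0.0561]
0.035 2964 [[0.608, 0.0085, 0.0357], [0.6638, 0.0629, 0.0446]] [0.6301 0.0462 0.0409]
tower ((373.0, 197.5), (69.0, 76.0), 90.0) [[0.6006, 0.0677], [0.6621, 0.0677], [0.666, 0.0091], [0.6012, 0.009]]
plate 269 161 23 62 [[0.542, 0.0636, 0.001], [0.5396, 0.0051, 0.001]]
```

Request:
play_rows(twist=[[0,0,0],[0,0,0],[0,0,0],[0,0,0],[0,0,0]], xyz=[[0,0.58,0.6],[0,0.58,0.9],[0,0.58,1],[0,0,1],[0,0,1]], grip=[-1,-1,-1,-1,-1])

```text
clock: 3.15
eef_pos: [0.6338, 0.0391, 0.1178]
eef_rot: [[-0.004, 1.0, -0.0], [1.0, 0.004, 0.001], [0.001, -0.0, -1.0]]
force: [-0.9, -0.6, 0.0]
grip_width: -0.002
gripper_force: 0.0
```

Request:
play_rows(twist=[[0,0,0],[0,0,0],[0,0,0],[0,0,0],[0,0,0]], xyz=[[0,0,0.8],[0,0,0.5],[0,0,0.2],[0,0,0],[0,0,0]], grip=[-1,-1,-1,-1,-1])

```text
clock: 3.65
eef_pos: [0.635, 0.0376, 0.0825]
eef_rot: [[-0.003, 1.0, 0.002], [1.0, 0.003, 0.0], [0.0, 0.002, -1.0]]
force: [-0.4, 0.2, -0.2]
grip_width: -0.002
gripper_force: 0.0
```

Request:
play_rows(twist=[[0,0,0],[0,0,0],[0,0,0],[0,0,0],[0,0,0]], xyz=[[0,0,0.12],[0,0,0.12],[0,0,0.12],[0,0,0.12],[0,0,0.12]], grip=[-1,-1,-1,-1,-1])

```text
clock: 4.15
eef_pos: [0.6347, 0.0373, 0.0671]
eef_rot: [[-0.003, 1.0, 0.001], [1.0, 0.003, 0.0], [-0.0, 0.001, -1.0]]
force: [-2.6, 0.7, 8.0]
grip_width: 0.001
gripper_force: 4.0
```

Request:
play_rows(twist=[[0,0,0],[0,0,0],[0,0,0],[0,0,0],[0,0,0]], xyz=[[0,0,0.12],[0,0,0.12],[0,0,0.12],[0,0,0.12],[0,0,0.1]], grip=[-1,-1,-1,-1,-1])

```text
clock: 4.65
eef_pos: [0.6348, 0.0373, 0.0528]
eef_rot: [[-0.003, 1.0, 0.001], [1.0, 0.003, -0.0], [-0.0, 0.001, -1.0]]
force: [-6.6, -0.1, 28.2]
grip_width: -0.0
gripper_force: 14.3
```

Bottomed at 0.0528 m with 28 N, so the plunger is at its hard stop. Now I release it.

Request:
play_rows(twist=[[0,0,0],[0,0,0],[0,0,0],[0,0,0],[0,0,0]], xyz=[[0,0,0],[0,0,-0.16],[0,0,-0.2],[0,0,-0.2],[0,0,-0.2]], grip=[-1,-1,-1,-1,-1])

```text
clock: 5.15
eef_pos: [0.6346, 0.0373, 0.0713]
eef_rot: [[-0.003, 1.0, 0.0], [1.0, 0.003, -0.0], [-0.0, 0.0, -1.0]]
force: [-0.0, -0.1, 1.9]
grip_width: 0.0
gripper_force: 1.1
```

Request:
play_rows(twist=[[0,0,0],[0,0,0],[0,0,0],[0,0,0],[0,0,0]], xyz=[[0,0,-0.4],[0,0,-0.8],[0.4,-0.5,-1],[0.8,-0.8,-1],[0.8,-0.8,-0.8]], grip=[-0.4,-0.4,-0.4,-0.4,-0.4])

```text
clock: 5.65
eef_pos: [0.5813, 0.0874, 0.1723]
eef_rot: [[-0.002, 1.0, 0.001], [1.0, 0.002, 0.0], [0.0, 0.001, -1.0]]
force: [-0.2, 0.1, -0.4]
grip_width: 0.297
gripper_force: 0.0
```

Request:
play_rows(twist=[[0,0,0],[0,0,0],[0,0,0],[0,0,0],[0,0,0]], xyz=[[0.4,-0.8,0],[0.2,-0.8,0],[0,-0.5,0],[0,0,0],[0,0,0]], grip=[-0.4,-0.4,-0.4,-0.4,-0.4])

```text
clock: 6.15
eef_pos: [0.5297, 0.102, 0.1712]
eef_rot: [[-0.003, 1.0, 0.001], [1.0, 0.003, 0.0], [0.0, 0.001, -1.0]]
force: [0.4, 0.1, -1.0]
grip_width: 0.305
gripper_force: 0.0
```

Run:
```python
from h import *
T=tool();f=grab_frame("wrist");save(f,"pics/w2.png");np.savez("w2.npz",T=T,**f);g=grab_frame("side");np.savez("side2.npz",**g);g=grab_frame("scene");np.savez("scene2.npz",**g)
a=g["image"].astype(int)
s=manip.read_state();print(np.round(T[:3,3],4),s["grip_width"],s["joint_pos"])
```

```text
[0.5297 0.102  0.1712] 0.2981970505944914 [2.73759185e+00 2.42867502e+01 9.02682921e+01 4.51313328e-03
 6.54238783e+01 2.60774468e+00]
```

View pics/w2.png

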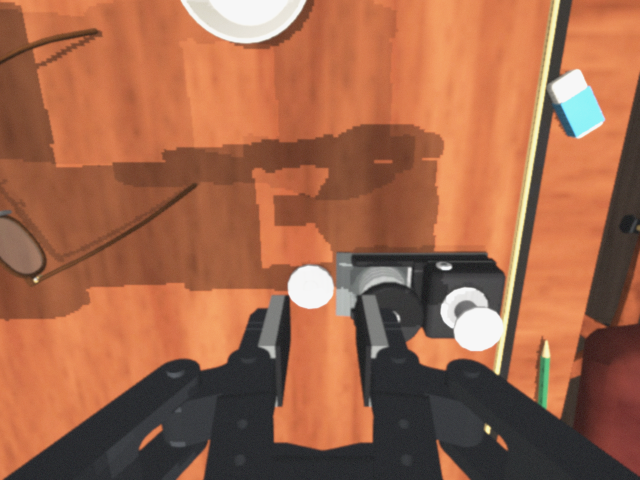

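Wrist view: token out flat at (311,287) just clear of the plate (340–350), plunger back up at (478,328), dish at the top edge. Next I measure the token and take one look over the coaster.

Run:
```python
from h import *
d=dict(np.load("w2.npz"));T=d["T"];a=d["image"].astype(int);mn=a.min(2)
m=np.zeros((480,640),np.uint8);m[255:315,275:340]=(mn>150)[255:315,275:340]
c=max(cv2.findContours(m,0,1)[0],key=cv2.contourArea);(x,y,w,h)=cv2.boundingRect(c);e=cv2.fitEllipse(c)
print(x,y,w,h,e);p=plane(d,[e[0],(x,y+h/2),(x+w,y+h/2),(x+w/2,y),(x+w/2,y+h)],.006,T);print(np.round(p,4).tolist())
P=cloud(d,T);print("z",np.nanmedian(P[280:295,305:318,2]))
q=P.reshape(-1,3);q=q[(q[:,2]>.066)&(q[:,2]<.08)&(abs(q[:,0]-.634)<.03)&(abs(q[:,1]-.036)<.03)];print("plunger",len(q),np.median(q,0))
```

```text
288 265 46 44 ((310.3331604003906, 286.7222595214844), (42.760738372802734, 45.56144332885742), 94.98316192626953)
[[0.5197, 0.0351, 0.006], [0.5012, 0.0348, 0.006], [0.5393, 0.0349, 0.006], [0.5204, 0.0545, 0.006], [0.5201, 0.0144, 0.006]]
z 0.005718788249301221
plunger 1695 [0.63360016 0.03680728 0.07288041]
```

Request:
play_rows(twist=[[0,0,0],[0,0,0],[0,0,0],[0,0,0],[0,0,0]], xyz=[[-0.5,0,-0.5],[-1,-0.1,-0.5],[-1,-0.1,-0.5],[-1,-0.1,-0.5],[-1,-0.1,-0.4]], grip=[-0.4,-0.4,-0.4,-0.4,-0.4])

```text
clock: 6.8
eef_pos: [0.5199, -0.0125, 0.2324]
eef_rot: [[-0.002, 1.0, 0.002], [1.0, 0.002, -0.0], [-0.0, 0.002, -1.0]]
force: [-0.1, 0.0, 0.4]
grip_width: 0.3
gripper_force: 0.0
```

Request:
play_rows(twist=[[0,0,0],[0,0,0],[0,0,0],[0,0,0],[0,0,0]], xyz=[[-1,-0.2,0],[-1,-0.2,0],[-1,-0.2,0],[-1,0,0],[-1,0,0]], grip=[-0.4,-0.4,-0.4,-0.4,-0.4])

```text
clock: 7.3
eef_pos: [0.5047, -0.1377, 0.2318]
eef_rot: [[-0.002, 1.0, 0.001], [1.0, 0.002, -0.001], [-0.001, 0.001, -1.0]]
force: [0.2, 0.5, -0.2]
grip_width: 0.301
gripper_force: 0.0
```

Request:
play_rows(twist=[[0,0,0],[0,0,0],[0,0,0],[0,0,0],[0,0,0]], xyz=[[-1,0,0],[-1,0,0],[-0.5,0,0],[0,0,0],[0,0,0]], grip=[-0.4,-0.4,-0.4,-0.4,-0.4])

```text
clock: 7.8
eef_pos: [0.5049, -0.1977, 0.2309]
eef_rot: [[-0.002, 1.0, -0.0], [1.0, 0.002, 0.001], [0.001, -0.0, -1.0]]
force: [0.5, 0.1, 0.2]
grip_width: 0.3
gripper_force: 0.0
```

Run:
```python
from h import *
T=tool();f=grab_frame("wrist");save(f,"pics/w3.png");np.savez("w3.npz",T=T,**f);print(np.round(T[:3,3],4))
```

```text
[ 0.5049 -0.1977  0.2309]
```

View pics/w3.png

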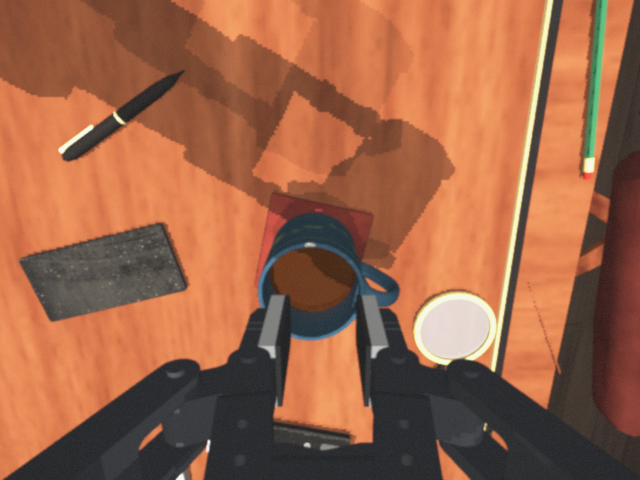

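Wrist view: the coaster's edge facing the dispenser runs from (273,194) to (372,213). The mug rim is centred near (310,290), and the desk before the edge is clear.

Run:
```python
from h import *
d=dict(np.load("w3.npz"));T=d["T"]
H,S,V=cv2.split(cv2.cvtColor(d["image"],cv2.COLOR_RGB2HSV))
m=(((H<5)|(H>170))&(S>110)&(V>40)).astype(np.uint8);m[:185]=0;m[260:]=0;m[:,:250]=0;m[:,385:]=0
m=cv2.morphologyEx(m,cv2.MORPH_OPEN,np.ones((3,3)))
c=max(cv2.findContours(m,0,1)[0],key=cv2.contourArea);print(cv2.boundingRect(c),cv2.approxPolyDP(cv2.convexHull(c),4,True)[:,0].tolist())
p=plane(d,[(273,194),(372,213),(300,199),(345,208)],.006,T);print(np.round(p,4).tolist(),np.linalg.norm(p[0]-p[1]))
e=(p[1]-p[0])[:2];e/=np.linalg.norm(e);n=np.array([-e[1],e[0]]);mid=(p[0]+p[1])[:2]/2
print("yaw",np.degrees(np.arctan2(e[1],e[0])),"mid",mid,"centre",mid-n*.049,"goal",mid+n*(.019+.015))
```

```text
(260, 194, 112, 66) [[272, 194], [371, 215], [361, 257], [260, 259]]
[[0.4592, -0.1997, 0.006], [0.5507, -0.2175, 0.006], [0.4839, -0.2043, 0.006], [0.5255, -0.2128, 0.006]] 0.09317461212131824
yaw -11.045177376867853 mid [ 0.50497041 -0.20859646] centre [ 0.49558285 -0.25668881] goal [ 0.51148423 -0.17522626]
```

Run:
```python
from h import *
for n in("w3","w1"):
    d=dict(np.load(n+".npz"));M=np.array(d["tool_from_camera"]);P=cloud(d,np.eye(4)).reshape(-1,3)
    q=P[(P[:,2]<.03)&(abs(P[:,1])<.1)&(P[:,0]>-.08)&(P[:,0]<.05)]
    for lo in np.arange(-.12,.02,.01):
        k=q[(q[:,2]>=lo)&(q[:,2]<lo+.01)]
        if len(k)>20:print(n,round(lo,3),len(k),np.round(np.r_[np.percentile(k[:,1],[1,99]),np.percentile(k[:,0],[1,99])],4),"inner",round(np.percentile(abs(k[:,1]),2),4),"zmax",k[:,2].max().round(4))
```

```text
w3 -0.09 8404 [-0.0592  0.0588  0.0094  0.0176] inner 0.0014 zmax -0.08
w3 -0.08 14985 [-0.0569  0.0565  0.0001  0.0173] inner 0.0016 zmax -0.07
w3 -0.07 8409 [-0.0524  0.052  -0.0112  0.0171] inner 0.0123 zmax -0.06
w3 -0.06 12603 [-0.0474  0.0471 -0.0117  0.0132] inner 0.0146 zmax -0.05
w3 -0.05 3539 [-0.0429  0.0426 -0.0076  0.0135] inner 0.0142 zmax -0.04
w3 -0.04 2050 [-0.0252  0.025  -0.0113  0.0115] inner 0.0126 zmax -0.03
w3 -0.03 1612 [-0.0262  0.0259 -0.0105  0.0112] inner 0.0126 zmax -0.02
w3 -0.02 1299 [-0.0262  0.0259 -0.0104  0.0111] inner 0.0126 zmax -0.01
w3 -0.01 603 [-0.0252  0.0246 -0.0107  0.0111] inner 0.0126 zmax -0.0001
w1 -0.09 8687 [-0.0573  0.0571  0.0092  0.0176] inner 0.0014 zmax -0.08
w1 -0.08 15756 [-0.0537  0.0533 -0.0008  0.0173] inner 0.0017 zmax -0.07
w1 -0.07 9725 [-0.0461  0.0457 -0.009   0.0171] inner 0.0038 zmax -0.06
w1 -0.06 11590 [-0.0377  0.0373 -0.009   0.0131] inner 0.0031 zmax -0.05
w1 -0.05 3887 [-0.0307  0.0306 -0.0087  0.0134] inner 0.0017 zmax -0.04
w1 -0.04 1553 [-0.013   0.0128 -0.0107  0.0116] inner 0.0 zmax -0.03
w1 -0.03 1307 [-0.0135  0.0132  0.0058  0.0112] inner 0.0003 zmax -0.02
w1 -0.02 1065 [-0.0135  0.0131  0.0058  0.0111] inner 0.0003 zmax -0.01
w1 -0.01 400 [-0.0124  0.0118  0.0059  0.0111] inner 0.0003 zmax -0.0027
```

Tube clearance means I start with the fingers shut, straight at x≈0.511 beside the tube. Once clear of the dispenser I'll open them into a two-finger cradle. First, going back behind the token.

Request:
play_rows(twist=[[0,0,0],[0,0,0],[0,0,0],[0,0,0],[0,0,0]], xyz=[[0.6,0.1,0],[1,0.1,0],[1,0,0],[1,0,0],[1,0,0]], grip=[-1,-1,-1,-1,-1])

```text
clock: 8.35
eef_pos: [0.5095, -0.08, 0.231]
eef_rot: [[-0.004, 1.0, 0.0], [1.0, 0.004, 0.001], [0.001, 0.0, -1.0]]
force: [0.1, -0.4, -0.2]
grip_width: -0.004
gripper_force: 0.0
```

Request:
play_rows(twist=[[0,0,0],[0,0,0],[0,0,0],[0,0,0],[0,0,0]], xyz=[[1,0,0.3],[1,0,0.5],[1,0,0.5],[1,0,0.5],[1,0,0.5]], grip=[-1,-1,-1,-1,-1])

```text
clock: 8.85
eef_pos: [0.5087, 0.045, 0.1731]
eef_rot: [[-0.004, 1.0, 0.0], [1.0, 0.004, 0.001], [0.001, 0.0, -1.0]]
force: [0.4, 0.3, -0.7]
grip_width: -0.0
gripper_force: 0.0
```

Request:
play_rows(twist=[[0,0,0],[0,0,0],[0,0,0],[0,0,0],[0,0,0]], xyz=[[1,0,0.6],[0.7,0,0.9],[0,0,1],[0,0,1],[0,0,0.8]], grip=[-1,-1,-1,-1,-1])

```text
clock: 9.35
eef_pos: [0.5081, 0.0867, 0.0648]
eef_rot: [[-0.005, 1.0, -0.001], [1.0, 0.005, 0.0], [0.0, -0.001, -1.0]]
force: [-0.5, -0.3, 0.3]
grip_width: 0.003
gripper_force: 0.0
```

Request:
play_rows(twist=[[0,0,0],[0,0,0],[0,0,0],[0,0,0],[0,0,0]], xyz=[[0,0.1,0.8],[0,0,0.7],[0,0,0.45],[0,0,0.15],[0,0,0]], grip=[-1,-1,-1,-1,-1])

```text
clock: 9.85
eef_pos: [0.5116, 0.0852, 0.0133]
eef_rot: [[-0.003, 1.0, -0.0], [1.0, 0.003, 0.0], [0.0, -0.0, -1.0]]
force: [-0.1, 0.1, 0.7]
grip_width: -0.002
gripper_force: 0.0
```

Request:
play_rows(twist=[[0,0,0],[0,0,0],[0,0,0],[0,0,0],[0,0,0]], xyz=[[0,-0.03,0.2],[0,0,0.12],[0,0,0.05],[0,0,0],[0,0,0]], grip=[-1,-1,-1,-1,-1])

```text
clock: 10.35
eef_pos: [0.5112, 0.0845, 0.0042]
eef_rot: [[-0.002, 1.0, 0.0], [1.0, 0.002, 0.0], [0.0, 0.0, -1.0]]
force: [1.1, -0.7, 0.2]
grip_width: -0.002
gripper_force: 0.0
```

Run:
```python
from h import *
g=grab_frame("side");c=g["image"][200:320,270:430];cv2.imwrite("pics/s3.png",cv2.cvtColor(cv2.resize(c,(800,600),interpolation=cv2.INTER_CUBIC),cv2.COLOR_RGB2BGR))
s=manip.read_state();print(s["clock"],s["eef_pos"],s["force"])
```

```text
10.4 [0.51121901 0.0844603  0.00421608] [0.45358726 0.08944587 0.4810551 ]
```

View pics/s3.png

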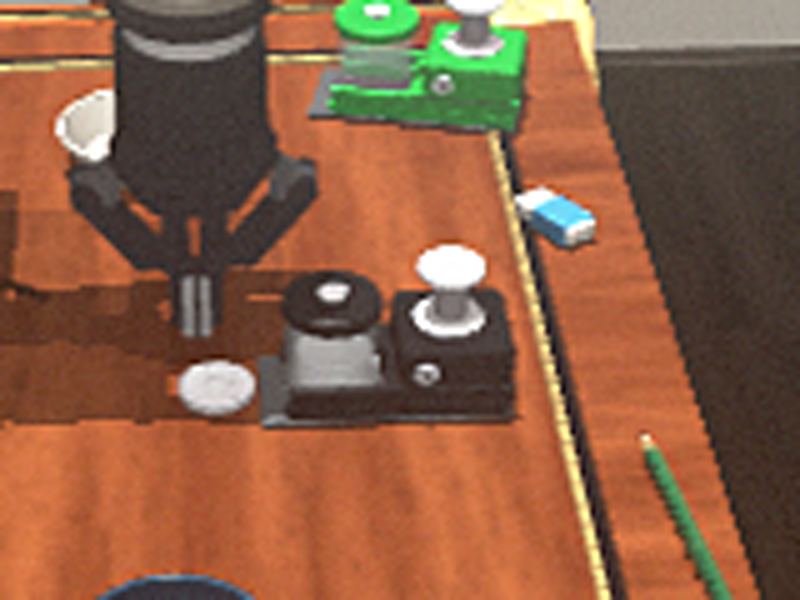

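Crop: shut fingertips at (195,335) sit behind the token at (217,385), clear of the tube at (283+). Start pushing.

Request:
play_rows(twist=[[0,0,0],[0,0,0],[0,0,0],[0,0,0],[0,0,0]], xyz=[[-0.2,0,0.04],[-0.2,0,0],[-0.2,0,0],[-0.2,0,0],[-0.2,0,0]], grip=[-1,-1,-1,-1,-1])

```text
clock: 10.9
eef_pos: [0.5112, 0.059, 0.0031]
eef_rot: [[-0.002, 1.0, 0.0], [1.0, 0.002, 0.0], [0.0, 0.0, -1.0]]
force: [-0.4, 0.3, 1.1]
grip_width: -0.003
gripper_force: 0.1
```

Request:
play_rows(twist=[[0,0,0],[0,0,0],[0,0,0],[0,0,0],[0,0,0]], xyz=[[-0.2,0,0],[-0.2,0,0],[-0.2,0,0],[-0.2,0,0],[-0.2,0,0]], grip=[-1,-1,-1,-1,-1])

```text
clock: 11.4
eef_pos: [0.5112, 0.0341, 0.0031]
eef_rot: [[-0.003, 1.0, 0.0], [1.0, 0.003, 0.0], [0.0, 0.0, -1.0]]
force: [0.2, 0.1, -0.3]
grip_width: 0.003
gripper_force: 0.0
```

```bash
cat > tok.py <<'E'
from h import *
def token(n="side",lo=(.45,-.24),hi=(.57,.06)):
    f=grab_frame(n);a=f["image"].astype(int)
    R,t=cam(f);out=[]
    m=((a.max(2)-a.min(2)<45)&(a.min(2)>110)).astype(np.uint8)
    for c in cv2.findContours(m,0,1)[0]:
        if cv2.contourArea(c)<60: continue
        e=cv2.fitEllipse(c);p=plane(f,[e[0]],.006)[0]
        if lo[0]<p[0]<hi[0] and lo[1]<p[1]<hi[1]: out.append((np.round(p[:2],4).tolist(),np.round(e[1],1).tolist(),np.round(e[0],1).tolist()))
    return out,f
if __name__=="__main__":
    for n in("side","scene"):
        print(n,token(n)[0])
    s=manip.read_state();print(s["clock"],np.round(s["eef_pos"],4),np.round(s["force"],1))
E
python3 tok.py
```

```text
side [([0.5257, 0.02], [13.8, 21.8], [315.2, 280.3])]
scene [([0.5333, 0.028], [14.5, 26.3], [299.4, 267.6])]
11.5 [0.5113 0.0339 0.0031] [-0.6 -0.2  0.9]
```

Run:
```python
from h import *
ims=[]
for n,(u,v) in(("side",(320,282)),("scene",(300,265))):
    g=grab_frame(n);c=g["image"][v-30:v+30,u-40:u+40];ims.append(cv2.resize(c,(400,300),interpolation=cv2.INTER_CUBIC))
cv2.imwrite("pics/s4.png",cv2.cvtColor(np.hstack(ims),cv2.COLOR_RGB2BGR))
```

```text
(no output)
```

View pics/s4.png

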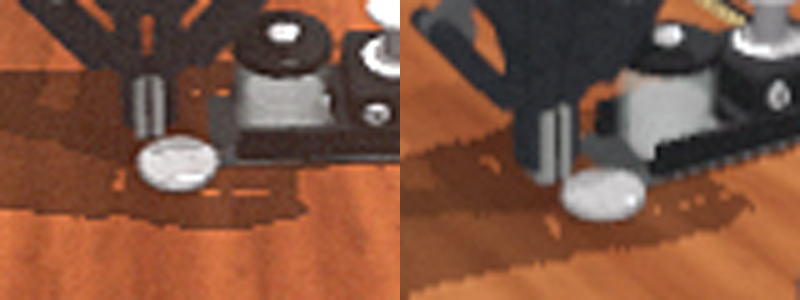

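Crop: the token at side px (315,285) has worked about 5 mm toward +x, so its contact is near the finger corner. I'll retreat and turn the tool about 85°. That lets a narrow finger back push it centred while clearing the tube.

Request:
play_rows(twist=[[0,0,0],[0,0,0],[0,0,-1],[0,0,-1],[0,0,-1]], xyz=[[0.7,0,-0.1],[1,0,-0.4],[0.5,0,-0.5],[0,0,-0.5],[0,0,0]], grip=[-1,-1,-1,-1,-1])

```text
clock: 12.1
eef_pos: [0.512, 0.0904, 0.0421]
eef_rot: [[-0.266, 0.964, 0.003], [0.964, 0.266, 0.0], [-0.001, 0.003, -1.0]]
force: [0.2, -0.2, -0.3]
grip_width: -0.002
gripper_force: 0.0
```

Request:
play_rows(twist=[[0,0,-1],[0,0,-1],[0,0,-1],[0,0,-1],[0,0,-1]], xyz=[[0,0,0],[0,0,0],[0,0,0],[0,0,0],[0,0,0]], grip=[-1,-1,-1,-1,-1])

```text
clock: 12.6
eef_pos: [0.511, 0.0898, 0.0405]
eef_rot: [[-0.648, 0.762, -0.0], [0.762, 0.648, 0.0], [0.0, 0.0, -1.0]]
force: [-0.4, -0.1, -0.8]
grip_width: -0.0
gripper_force: 0.0
```

Request:
play_rows(twist=[[0,0,-1],[0,0,-1],[0,0,-1],[0,0,-1],[0,0,-1]], xyz=[[0,0,0],[0,0,0],[0,0,0],[0,0,0],[0,0,0]], grip=[-1,-1,-1,-1,-1])

```text
clock: 13.1
eef_pos: [0.511, 0.0898, 0.0405]
eef_rot: [[-0.909, 0.417, 0.0], [0.417, 0.909, 0.0], [0.0, 0.0, -1.0]]
force: [1.2, 0.5, 0.4]
grip_width: 0.003
gripper_force: 0.0
```

Request:
play_rows(twist=[[0,0,-1],[0,0,-1],[0,0,-1],[0,0,-1],[0,0,0]], xyz=[[0,0,0],[0,0,0],[0,0,0],[0,0,0],[0,0,0]], grip=[-1,-1,-1,-1,-1])

```text
clock: 13.6
eef_pos: [0.511, 0.0898, 0.0405]
eef_rot: [[-0.997, 0.083, -0.0], [0.083, 0.997, 0.0], [0.0, 0.0, -1.0]]
force: [0.2, -0.4, -0.2]
grip_width: 0.001
gripper_force: 0.0
```

```bash
cat > wt.py <<'E'
from h import *
import sys
T=tool();f=grab_frame("wrist");a=f["image"].astype(int);np.savez(sys.argv[1]+".npz",T=T,**f);save(f,f"pics/{sys.argv[1]}.png")
print(np.round(T,4)[:3].tolist())
m=((a.max(2)-a.min(2)<60)&(a.min(2)>120)).astype(np.uint8)
for c in cv2.findContours(m,0,1)[0]:
    if cv2.contourArea(c)<250: continue
    e=cv2.fitEllipse(c);p=plane(f,[e[0]],.006,T)[0];print("blob",np.round(p[:2],4),np.round(e[0],1),np.round(e[1],1))
E
python3 wt.py w5; python3 tok.py
```

```text
[[-0.9965, 0.0834, -0.0, 0.511], [0.0834, 0.9965, 0.0001, 0.0898], [0.0001, 0.0001, -1.0, 0.0405]]
blob [0.5389 0.093 ] [335.1 329.8] [14.4 76. ]
blob [0.5376 0.0809] [310.5 329.5] [14.3 78.3]
blob [0.5297 0.019 ] [183.8 324.6] [ 73.6 159.7]
side [([0.5274, 0.0045], [9.8, 19.1], [316.1, 284.0])]
scene [([0.5221, 0.0038], [10.0, 18.3], [300.6, 273.1])]
13.75 [0.511  0.0897 0.0406] [ 0.5 -0.   0.6]
```

Request:
play_rows(twist=[[0,0,0],[0,0,0],[0,0,0],[0,0,0],[0,0,0]], xyz=[[-0.5,0.05,0],[-0.32,0,0.5],[0,0,0.6],[0,0,0.35],[0,0,0.05]], grip=[-1,-1,-1,-1,-1])

```text
clock: 14.25
eef_pos: [0.5306, 0.089, 0.0019]
eef_rot: [[-0.996, 0.085, -0.003], [0.085, 0.996, 0.0], [0.003, -0.0, -1.0]]
force: [-0.7, -0.9, -0.1]
grip_width: 0.001
gripper_force: 0.0
```

Request:
play_rows(twist=[[0,0,0],[0,0,0],[0,0,0],[0,0,0],[0,0,0]], xyz=[[0,-0.3,0],[0,-0.6,0],[0,-0.4,0],[0,-0.2,0],[0,-0.1,0]], grip=[-1,-1,-1,-1,-1])

```text
clock: 14.75
eef_pos: [0.5283, 0.0482, 0.0034]
eef_rot: [[-0.996, 0.086, 0.001], [0.086, 0.996, 0.0], [-0.001, 0.0, -1.0]]
force: [-0.3, 0.4, -0.7]
grip_width: -0.002
gripper_force: 0.0
```

```bash
python3 wt.py w6; python3 tok.py
```

```text
[[-0.9963, 0.086, 0.0006, 0.5283], [0.086, 0.9963, 0.0001, 0.0482], [-0.0006, 0.0001, -1.0, 0.0034]]
blob [0.583  0.0429] [322.8 432.1] [16.8 51.9]
blob [0.5334 0.052 ] [335.2 329.4] [14.9 78.1]
blob [0.5323 0.0425] [310.6 328.9] [15.  76.1]
blob [0.5241 0.0065] [216.  317.3] [ 87.9 115.9]
side [([0.525, 0.0044], [10.0, 15.6], [315.1, 284.1])]
scene [([0.5205, 0.003], [9.6, 16.9], [300.2, 273.4])]
14.9 [0.5283 0.049  0.0032] [ 0.2 -0.3 -0.2]
```

View pics/w6.png

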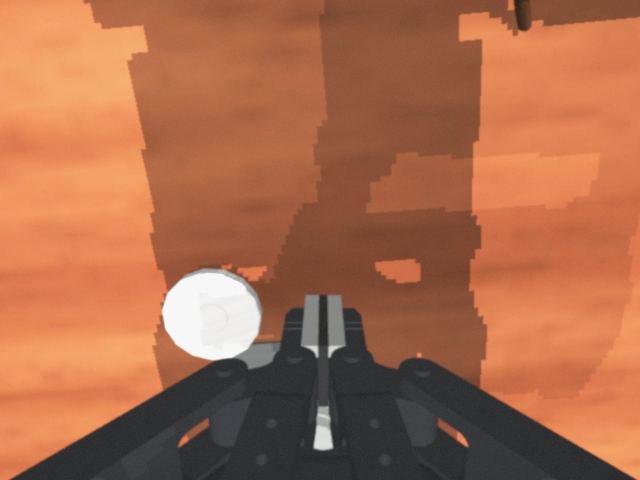

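Wrist view: the token at (212,314) lies beside the finger back (tips at about (323,329)), nearly centred on it. The push goes on.

Request:
play_rows(twist=[[0,0,0],[0,0,0],[0,0,0],[0,0,0],[0,0,0]], xyz=[[0.08,-0.15,0],[0,-0.15,0],[0,-0.15,0],[0,-0.2,0],[0,-0.2,0]], grip=[-1,-1,-1,-1,-1])

```text
clock: 15.4
eef_pos: [0.5244, 0.0278, 0.003]
eef_rot: [[-0.996, 0.084, 0.0], [0.084, 0.996, 0.0], [-0.0, 0.0, -1.0]]
force: [0.0, -0.1, 0.7]
grip_width: 0.003
gripper_force: 0.1
```

Request:
play_rows(twist=[[0,0,0],[0,0,0],[0,0,0],[0,0,0],[0,0,0]], xyz=[[0,-0.24,0],[0,-0.24,0],[0,-0.24,0],[0,-0.24,0],[0,-0.24,0]], grip=[-1,-1,-1,-1,-1])

```text
clock: 15.9
eef_pos: [0.5218, -0.0023, 0.003]
eef_rot: [[-0.996, 0.085, 0.0], [0.085, 0.996, 0.0], [-0.0, 0.0, -1.0]]
force: [0.5, 0.2, 0.3]
grip_width: 0.001
gripper_force: 0.0
```

Request:
play_rows(twist=[[0,0,0],[0,0,0],[0,0,0],[0,0,0],[0,0,0]], xyz=[[0,-0.24,0],[0,-0.24,0],[0,-0.24,0],[0,-0.24,0],[0,-0.2,0]], grip=[-1,-1,-1,-1,-1])

```text
clock: 16.4
eef_pos: [0.5194, -0.0311, 0.003]
eef_rot: [[-0.996, 0.085, 0.0], [0.085, 0.996, 0.0], [-0.0, 0.0, -1.0]]
force: [-0.9, 0.1, 0.4]
grip_width: 0.002
gripper_force: 0.0
```

```bash
python3 wt.py w7; python3 tok.py
```

```text
[[-0.9964, 0.0847, 0.0, 0.5194], [0.0847, 0.9964, 0.0001, -0.0311], [-0.0, 0.0001, -1.0, 0.003]]
blob [0.5646 0.0456] [517.6 401.3] [18.  67.3]
blob [0.5457 0.047 ] [524.1 362.4] [48.8 69.9]
blob [ 0.5243 -0.0273] [335.2 329.5] [14.9 78.3]
blob [ 0.5174 -0.0555] [261.  319.5] [ 88. 110.]
side [([0.5198, -0.0499], [14.6, 18.4], [313.6, 298.1])]
scene [([0.523, -0.0405], [14.6, 25.6], [311.4, 281.2])]
16.55 [ 0.5194 -0.0309  0.003 ] [-0.7 -0.4 -0.9]
```

Centred within 1 mm; carrying on.

Request:
play_rows(twist=[[0,0,0],[0,0,0],[0,0,0],[0,0,0],[0,0,0]], xyz=[[0,-0.2,0],[0,-0.24,0],[0,-0.24,0],[0,-0.24,0],[0,-0.2,0]], grip=[-1,-1,-1,-1,-1])

```text
clock: 17.05
eef_pos: [0.517, -0.0592, 0.003]
eef_rot: [[-0.996, 0.085, 0.0], [0.085, 0.996, 0.0], [-0.0, 0.0, -1.0]]
force: [-1.0, -0.4, 1.1]
grip_width: 0.002
gripper_force: 0.0
```

Request:
play_rows(twist=[[0,0,0],[0,0,0],[0,0,0],[0,0,0],[0,0,0]], xyz=[[0,-0.24,0],[0,-0.24,0],[0,-0.24,0],[0,-0.2,0],[0,-0.1,0]], grip=[-1,-1,-1,-1,-1])

```text
clock: 17.55
eef_pos: [0.5149, -0.0845, 0.003]
eef_rot: [[-0.996, 0.085, 0.0], [0.085, 0.996, 0.0], [-0.0, 0.0, -1.0]]
force: [-0.3, -0.1, 0.1]
grip_width: 0.002
gripper_force: 0.0
```

```bash
python3 wt.py w8; python3 tok.py
```

```text
[[-0.9964, 0.0849, 0.0001, 0.5149], [0.0849, 0.9964, 0.0, -0.0845], [-0.0001, 0.0, -1.0, 0.003]]
blob [0.5775 0.0336] [612.8 427.9] [65.6 95.4]
blob [0.5446 0.0215] [593.4 364.6] [ 38.7 112.3]
blob [ 0.5198 -0.0806] [335.2 329.5] [14.9 77.6]
blob [ 0.5186 -0.0902] [310.5 328.7] [15.1 75.8]
blob [ 0.5118 -0.112 ] [252.4 317.4] [82.8 94.9]
side [([0.5153, -0.0949], [14.9, 17.7], [312.3, 310.6])]
scene [([0.5177, -0.0952], [15.1, 26.3], [323.0, 292.7])]
17.7 [ 0.5149 -0.084   0.003 ] [ 0.7 -0.1  0.4]
```

Request:
play_rows(twist=[[0,0,0],[0,0,0],[0,0,0],[0,0,0],[0,0,0]], xyz=[[0,-0.2,0],[0,-0.24,0],[0,-0.24,0],[0,-0.24,0],[0,-0.24,0]], grip=[-1,-1,-1,-1,-1])

```text
clock: 18.2
eef_pos: [0.5124, -0.1134, 0.003]
eef_rot: [[-0.996, 0.085, 0.0], [0.085, 0.996, 0.0], [-0.0, 0.0, -1.0]]
force: [-0.4, -0.3, 0.5]
grip_width: 0.002
gripper_force: 0.1
```

Request:
play_rows(twist=[[0,0,0],[0,0,0],[0,0,0],[0,0,0],[0,0,0]], xyz=[[0,-0.24,0],[0,-0.24,0],[0,-0.24,0],[0,-0.2,0],[0,-0.1,0]], grip=[-1,-1,-1,-1,-1])

```text
clock: 18.7
eef_pos: [0.5103, -0.1388, 0.003]
eef_rot: [[-0.996, 0.085, 0.0], [0.085, 0.996, 0.0], [-0.0, 0.0, -1.0]]
force: [-0.1, -0.0, 0.2]
grip_width: -0.002
gripper_force: 0.1
```

Request:
play_rows(twist=[[0,0,0],[0,0,0],[0,0,0],[0,0,0],[0,0,0]], xyz=[[0,0,0],[0,0.3,0],[0,0.8,0],[0,1,-1],[0,0.5,-1]], grip=[-1,-1,-1,-1,-1])

```text
clock: 19.2
eef_pos: [0.5149, -0.071, 0.0529]
eef_rot: [[-0.997, 0.083, -0.003], [0.083, 0.997, 0.001], [0.003, 0.001, -1.0]]
force: [-0.1, -0.0, -0.1]
grip_width: -0.001
gripper_force: 0.0
```

Request:
play_rows(twist=[[0,0,0],[0,0,0],[0,0,0],[0,0,0],[0,0,0]], xyz=[[1,0,-1],[1,0,-1],[0.5,0,-1],[0,0,-1],[0,0,0]], grip=[-1,-1,-1,-1,-1])

```text
clock: 19.7
eef_pos: [0.455, -0.0679, 0.1562]
eef_rot: [[-0.996, 0.084, 0.006], [0.084, 0.996, -0.002], [-0.006, -0.001, -1.0]]
force: [0.2, -0.2, -0.2]
grip_width: -0.002
gripper_force: 0.0
```

```bash
python3 wt.py w9; python3 tok.py
```

```text
[[-0.9965, 0.0838, 0.0063, 0.455], [0.0838, 0.9965, -0.0018, -0.0679], [-0.0064, -0.0013, -1.0, 0.1562]]
blob [0.7057 0.1914] [628.1 452.6] [22.3 31.2]
blob [ 0.6362 -0.3422] [ 37.1 430.8] [55.1 83.3]
blob [0.5756 0.0341] [458.8 342.9] [37.2 53.4]
blob [0.5465 0.0334] [458.7 311.9] [24.1 77.9]
blob [ 0.509  -0.1647] [207.4 288.4] [44.5 49.1]
side []
scene [([0.5004, -0.1617], [11.1, 13.0], [334.0, 309.5])]
19.85 [ 0.4532 -0.0676  0.1526] [ 0.1 -0.1  0.6]
```

View pics/w9.png

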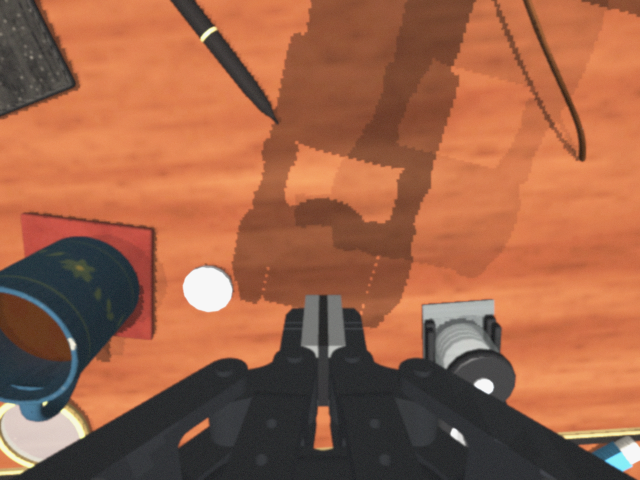

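Wrist view: the token at (207,288) lies flat on the desk. The coaster edge is at x≈155 px and the token's near edge at 183 px, a gap of about 22 mm against the 38 mm allowed. Dispenser and mug haven't moved, and the arm is clear.

Request:
play_rows(twist=[[0,0,0],[0,0,0],[0,0,0],[0,0,0],[0,0,0]], xyz=[[0,0,0],[0,0,0],[0,0,0],[0,0,0],[0,0,0]], grip=[-1,-1,-1,-1,-1])

```text
clock: 20.35
eef_pos: [0.4535, -0.0682, 0.1528]
eef_rot: [[-0.996, 0.085, -0.0], [0.085, 0.996, 0.0], [0.0, 0.0, -1.0]]
force: [0.3, 0.8, 0.2]
grip_width: 0.002
gripper_force: 0.0
```

```bash
python3 wt.py w10 | grep -E "blob|^\[\["; python3 -c "
from cell import manip;print(manip.sign_off())"
```

```text
[[-0.9964, 0.0846, -0.0003, 0.4535], [0.0846, 0.9964, 0.0002, -0.0682], [0.0004, 0.0002, -1.0, 0.1528]]
blob [0.7035 0.1907] [630.9 456.8] [17.7 31.5]
blob [ 0.635  -0.3427] [ 33.4 436.6] [54.3 80. ]
blob [0.56   0.0327] [459.  331.7] [63.3 69.3]
blob [ 0.5089 -0.1646] [206.7 293.5] [45.  49.5]
the job is handed in; nothing more can be done
None
```

The job is handed in: one full press put out a single token, which I slid to the mug. It lies flat on the desk, by the camera about 22–25 mm from the coaster's edge (38 mm allowed), at about 20 s of the 48 s.

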